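# Park the wash basket on the draining arm

## Robot

A 7-joint arm with a two-finger parallel gripper is mounted at the origin on the work surface. World frame = base frame: x ahead of the robot, y to its left, z up, the work surface at z = 0. Lengths are in m, angles in rad, forces in N, time in s.
With the tool pointing down it reaches from about 0.4 to 0.875 m from the base axis. Payload 6.5 kg.
Tool frame: the origin (TCP) lies at the very end of the fingers, on their centre line; the grasp point (between the pads) lies 19 mm behind it; z points along the fingers, y is the line along which they close (so a half turn about z gives the same grasp; the last joint's range is limited). The gripper opens to 85 mm and grips with 20 to 120 N. Pads are 22 mm wide; open, the fingers measure 114 mm over their backs; the gripper's body (76 mm by 85 mm) begins 54 mm behind the grasp point. The pads swing forward as they close: fully open they stand 13 mm farther back than shut.
Start: joints at [-1.287, 0.536, -0.004, 1.538, 0.003, 1.067, -0.071], TCP at [0.223, 0.611, 0.231] pointing down, gripper open.
Joint ranges: [-2.7, 2.7], [-0.37, 2.16], [-1.27, 1.26], [0.24, 2.4], [-1.31, 4.45], [0.19, 1.91], [-2.76, 2.76]. Speed limits (rad/s): [2.39, 2.39, 3.14, 3.14, 3.14, 3.14, 3.14].

## Interface

Orientations are given as a 3x3 rotation matrix whose columns are the frame's x, y, z axes.
In Python, from workcell import * gives the robot as it stands. The module is installed in compiled form; this text tells all that it offers.
- The arm moves only by the shell command python3 -m crank 'ROWS' [OPENING] [FORCE]. ROWS is JSON, a list of rows, each a list of 6 numbers: the shift along the tool's x, y, z scaled (see below), then the turn, a rotation vector about the tool's x, y, z scaled (see below). A call has exactly 10 rows; each row is the pose to reach, as a shift and turn from the pose commanded when the call began, along the tool's axes at that moment, turning the shorter way round; what a row does not reach only later rows make up. The controller multiplies each number of a shift by 15 cm and each number of a turn by 360 degrees. A row lasts 1/12 s, in which the tool goes at most 41.7 mm and 7.16 degrees, less where a joint would pass 70% of its speed; a pose out of reach is approached as far as the arm can. A call with a number of a shift or a turn outside -1 to 1 is refused whole. A call with a gripper value outside its range is refused whole. OPENING is the opening, from -1 (shut) to 1 (fully open), set as the call begins (- or left out, the last holds). The fingers move at their own pace and stop on an object; FORCE is the grip in N (left out, the last holds). Time passes only in rows, so rows that repeat a pose let the fingers close, or fill a call up. It gives the time, the measured TCP pose, the force, the opening and the grip force at its end, in the units of the state.
- read_state(): the state, without advancing time (a new reading comes with each control period).
- read_camera(name): name is "side" or "top"; returns a dict with "color" (480x640x3 uint8, blue, green, red), "intrinsics" (3x3 intrinsics, pixels), "cam_to_world" (4x4, takes a point from camera to world coordinates). Camera axes: x right, y up, looking along -z (the intrinsics and any distortion apply to the point x, -y, -z); pixel columns grow to the right and rows downward; lengths in m; the calibration is good to about 2 mm. A picture is of the moment at which its call begins. There is no depth.
- job_done(): hands the job in; it is judged then, once.
The state is a dict: "clock": time; "q": joint angles; "qd": joint speeds; "tau": joint torques, N m; "tool_pos": TCP position; "ee_rot": TCP orientation; "ft_force": force on the tool from outside, world axes, zero at the start; "torque": the same for the moment, N m; "grip_width": finger opening in m; "grasp_force": force on a finger pad.
Only numpy, scipy, OpenCV 4.12 (cv2) and the standard library are available. Lean on these libraries where they do the work, as an engineer would, in place of code of your own. Each camera call takes 0.05 s, during which the arm holds its last target. There are 200 camera calls.

## Task

First turn the blue draining arm by its red lever until the arm, once let go, points straight along the yellow line of the drip tray; then pick up the steel wash basket by its handle, hang it by that handle on the arm's two hooks and let go, the arm still along the line. Keep the basket upright, lower it gently until the hooks carry it (no pressing hard, no dropping) and leave everything else on the bench where it is.

Things in the scene. Friction and masses are not known exactly. Their poses are not given: they have to be found in the camera images.
- swivel: Blue hook arm that swivels about the stand's vertical steel post (22 mm thick, 212 mm high, round foot 110 mm wide). Origin on the post's axis at bench height, z up; the arm points along its own -x. Stiff (0.6 N m friction), stays where left, swivels 150 degrees. Beam 18 mm wide, 184 to 206 mm high, out to 85 mm from the axis; beyond it an upright slotted plate and the hook block.
- slot (a point): Middle of the arm's aluminium slotted plate, 91 mm out from the post's axis, 195 mm high; plate 40 mm wide, 162 to 228 mm high. The steel hook block (80 mm wide, outer face 105 mm from the axis) is clamped anywhere in this slot: its prongs' centre line lies 170 to 200 mm above the bench, different each time, not given; see or feel it. Axes as swivel.
- hang_spot (a point): Point at bench height (z = 0) below the middle of the two hook prongs, 150 mm out from the post's axis; axes as swivel. The steel prongs, 8 mm thick, 34 mm either side of the arm's centre line, run level along -x from 105 to 183 mm from the axis; their tips (to 195 mm) turn up 18 mm above the prongs' centre line. Fingers fit between them; open less than 50 mm there to miss the hook block.
- lever_grip (a point): Centre of the red grip of the lever that turns the arm: 75 mm long (62 to 138 mm from the post's axis), 18 mm wide, 34 mm high (180 to 214 mm above the bench); the point is 100 mm from the axis, 197 mm high. Its y runs along the lever towards the post, z up. At rest the lever sticks out along the arm's own -y, square to the arm.
- lever (a joint): Wind-up of the lever against the arm in rad, 0 at rest, positive clockwise from above, at most 0.4. A spring (3 N m/rad) joins them: the lever must wind up about 0.2 rad before the arm follows, leads it by that while turning, and springs back to 0 when let go while the arm stays. So judge the arm's own angle, not the lever's.
- tray: Fixed grey drip tray flat on the bench, 150 x 140 x 14 mm, with a yellow line down its middle. Origin on the post's axis at bench height; the line runs along its own -x (tray from 75 to 225 mm out). At the start the arm points 25 to 110 degrees away from the line on the robot's left of it and must turn anticlockwise seen from above, the lever grip moving towards the robot's right.
- basket_bar (a point): Middle of the handle bar of the loose steel wash basket (0.3 to 0.5 kg) standing on the bench. The bar runs along this point's y (z up), 115 mm long, 8 mm thick, with a red sleeve 44 mm long, 16 mm thick at its middle, 125 mm above the basket's underside. To hang it, lay the bar across both prongs, first passing the opening under it over the prong tips from outside.
- basket: The same basket; origin at the centre of its underside, axes as basket_bar. Its tub is 80 mm (x) by 120 mm (y) by 50 mm high; upright wires 57 mm either side of the middle carry the bar, and the opening between bar and tub is 71 mm high.
- tin: Aluminium tin, 72 mm wide, 75 mm high, origin under its centre; stays where it is. Stands to the robot's right; it and the basket may have swapped places.
- jar: Amber glass jar with a white cap, 52 mm wide, 65 mm high, origin under its centre; stays where it is.
- phone: Black telephone lying flat, 150 x 72 x 9 mm, origin under its centre; stays where it is.
- driver: Yellow-handled screwdriver lying on the bench, 170 mm long; stays where it is.
- spool: Blue empty spool, 60 mm wide, 45 mm high, origin under its centre; stays where it is.
Things that resemble listed ones, but are neither listed nor needed, are in the scene too. Of the things that look like the basket, take the one that is farthest to the robot's right at the start.

How it is judged:
On the way, in this order (a step that is already met when the one before it is completed fails the run):
1. the arm points along the tray's yellow line within 4 degrees, with the lever let go (angle between the x axis of swivel and the x axis of tray, either way round below 0.07 rad and contact force between the fingers and swivel below 0.2 N), for 0.3 s.
2. the basket hangs by its bar on the two prongs, let go (contact force between basket and swivel above 2 N and height (world z) of basket_bar between 0.165 and 0.225 m and x of basket_bar in the frame of swivel between -0.192 and -0.105 m and angle between basket_bar's own z axis and vertical below 0.2 rad and contact force between the fingers and basket below 0.2 N), for 0.3 s.
At the end, for the whole second after the job is handed in: The arm points along the yellow line of the tray within 4 degrees (0.07 rad); the basket hangs by its handle bar on the prongs, between hook block and upturned tips, upright within 0.2 rad, released and at rest (all of step 2 and angle between the x axis of swivel and the x axis of tray, either way round below 0.07 rad and linear speed of basket below 0.03 m/s); the robot touches nothing.
It fails at once if the basket tips by more than 0.6 rad (angle between basket_bar's own z axis and vertical above 0.6 rad).
It fails at once if the basket is pressed on the arm with more than 30 N (contact force between basket and swivel above 30 N).
It fails at once if the basket is dropped (falls faster than 0.3 m/s while not held) (contact force between the fingers and basket below 0.05 N and linear speed of basket above 0.3 m/s).
It fails at once if another thing on the bench is moved by more than 30 mm (distance of any of tin, jar, phone, driver, spool from where it was at the start of the episode above 0.03 m).
It also fails if it takes over 72 s, if anything falls off the work surface, if the arm or the gripper's body presses on something with over 40 N, if the wrist force passes 120 N, or if a joint passes its speed limit or range.

## Working session

There is one attempt and no reset: what is moved stays moved. The work goes in short steps, Python scripts to look and compute and a shell command to move; the robot and the scene stay as the last step left them, time stands still between calls to the robot, and variables do not carry over. Pictures are saved under pics/ and viewed, at most 10 in all, crops included, and the job is handed in when it is done.

```bash
mkdir -p pics; cat > h.py <<'E'
from workcell import *
import numpy as np, cv2
def cam(n,f=None):
    c=read_camera(n)
    if f: cv2.imwrite('pics/'+f,c['color'])
    return c
def ray(c,u,v):
    K=c['intrinsics'];T=c['cam_to_world']
    d=np.array([(u-K[0,2])/K[0,0],-(v-K[1,2])/K[1,1],-1.])
    return T[:3,3],T[:3,:3]@d
def onz(c,u,v,z):
    o,d=ray(c,u,v); return o+d*(z-o[2])/d[2]
def proj(c,p):
    K=c['intrinsics'];T=c['cam_to_world']
    q=T[:3,:3].T@(np.array(p)-T[:3,3]); return K[0,2]+K[0,0]*q[0]/-q[2],K[1,2]-K[1,1]*q[1]/-q[2]
E
python3 - <<'E'
from h import *
for n in('top','side'):
    c=cam(n,n+'0.png'); print(n,c.keys(),c['intrinsics'],c['cam_to_world'].round(3))
s=read_state(); print(s)
E
```

```text
top dict_keys(['color', 'intrinsics', 'cam_to_world']) [[570.45601989   0.         315.73831742]
 [  0.         570.45601989 242.84940709]
 [  0.           0.           1.        ]] [[-0.027  0.989 -0.146  0.305]
 [-1.    -0.028 -0.004  0.055]
 [-0.008  0.146  0.989  1.373]
 [ 0.     0.     0.     1.   ]]
side dict_keys(['color', 'intrinsics', 'cam_to_world']) [[447.69523482   0.         325.49915315]
 [  0.         447.69523482 236.51683855]
 [  0.           0.           1.        ]] [[ 0.895  0.356 -0.267  0.199]
 [-0.445  0.694 -0.566 -0.521]
 [-0.016  0.626  0.78   0.911]
 [ 0.     0.     0.     1.   ]]
{'clock': 0.1, 'q': array([-1.28723532,  0.53711394, -0.00443345,  1.53877537,  0.00259583,
        1.06731266, -0.07118745]), 'qd': array([ 0.00034271, -0.00204648,  0.00104695, -0.00352511, -0.00119101,
        0.00019488,  0.00137809]), 'tau': array([ 2.71174016e-03, -5.84564281e+01,  1.05199557e+00, -2.59777325e+01,
        1.26570047e-02,  4.63047239e-03,  2.02651302e-05]), 'tool_pos': array([0.22255538, 0.61009701, 0.23048509]), 'ee_rot': array([[-9.39481322e-01,  3.42599845e-01, -4.37678753e-04],
       [ 3.42600105e-01,  9.39480063e-01, -1.54269428e-03],
       [-1.17336361e-04, -1.59928125e-03, -9.99998714e-01]]), 'ft_force': array([-0.56457155, -0.28384664,  1.42519998]), 'torque': array([-0.01053769, -0.01467757, -0.00639204]), 'grasp_force': 0.0, 'grip_width': 0.08548674731383685}
```

View pics/top0.png

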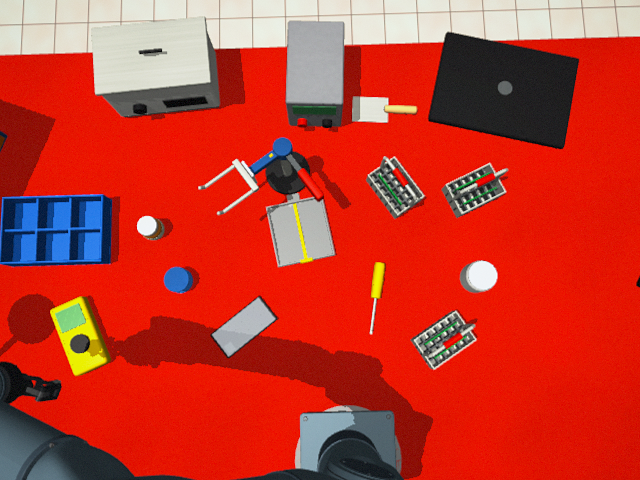

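View pics/side0.png

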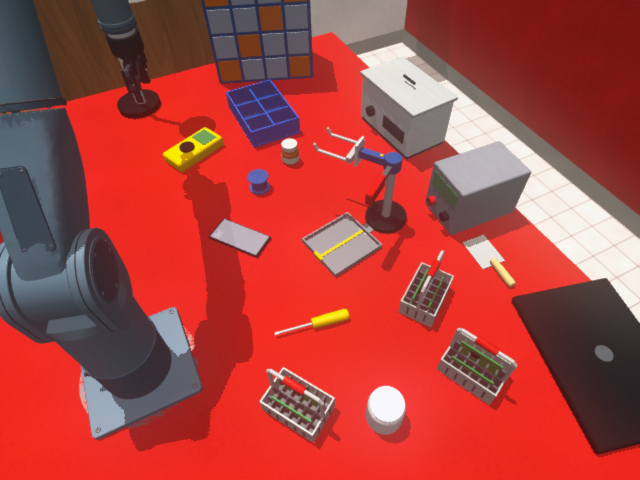

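Top shows the post head at (282,147), the arm pointing image-left with prong tips at (200,187) and (220,213), and the red lever running to (322,197). The tray line runs (295,205)–(307,262). There are three baskets, near (395,185), (475,190) and (445,340). I'll zoom in and compute positions.

```bash
python3 - <<'E'
from h import *
t=cam('top');s=cam('side')
a=cv2.resize(t['color'][135:275,190:340],None,fx=4,fy=4,interpolation=cv2.INTER_CUBIC)[:560,:600]
cv2.imwrite('pics/armtop.png',a)
b=cv2.resize(t['color'][145:235,430:520],None,fx=4.4,fy=4.4,interpolation=2)
d=cv2.resize(s['color'][315:415,430:530],(396,396),interpolation=2)
cv2.imwrite('pics/bk.png',np.hstack([b,d]))
for n,u,v in(('b1',395,185),('b2',475,190),('b3',445,340)): print(n,onz(t,u,v,.03).round(3))
hsv=cv2.cvtColor(t['color'],cv2.COLOR_BGR2HSV)
m=cv2.inRange(hsv,(22,150,100),(35,255,255)); m[:195]=0;m[270:]=0;m[:,:270]=0;m[:,340:]=0
ys,xs=np.nonzero(m); P=np.array([onz(t,x,y,.014)[:2] for x,y in zip(xs,ys)]); c=P.mean(0);w,V=np.linalg.eigh(np.cov((P-c).T)); print('line',len(xs),c,np.degrees(np.arctan2(V[1,1],V[0,1])))
proj_=np.sort((P-c)@V[:,1]);print(proj_[[0,-1]])
hs=cv2.cvtColor(s['color'],cv2.COLOR_BGR2HSV)
m=cv2.inRange(hs,(22,150,100),(35,255,255)); m[:220]=0;m[275:]=0;m[:,:300]=0;m[:,390:]=0
ys,xs=np.nonzero(m); P=np.array([onz(s,x,y,.014)[:2] for x,y in zip(xs,ys)]); c=P.mean(0);w,V=np.linalg.eigh(np.cov((P-c).T)); print('line side',len(xs),c,np.degrees(np.arctan2(V[1,1],V[0,1])))
E
```

```text
b1 [ 0.638 -0.134  0.03 ]
b2 [ 0.62  -0.326  0.03 ]
b3 [ 0.267 -0.232  0.03 ]
line 229 [0.52204388 0.09607935] -169.6540264028593
[-0.08330303  0.06312338]
line side 159 [0.51822549 0.09108639] -171.29702236053086
```

View pics/armtop.png

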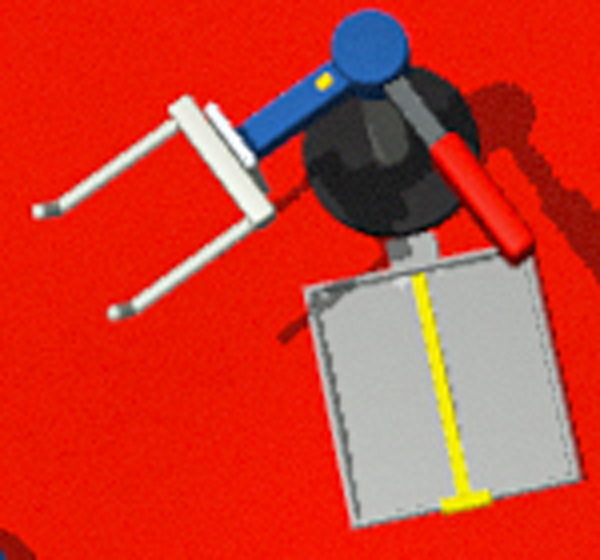

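View pics/bk.png

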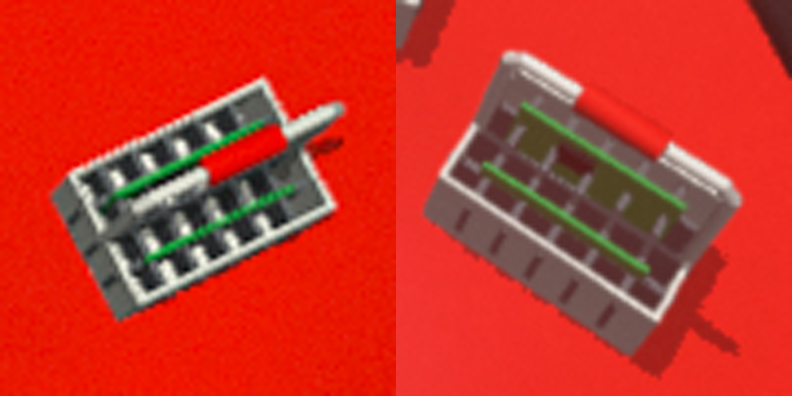

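b2 (0.62,-0.33) is farthest right; the crops show its bar from top (461,192) to (507,170), side (459,329) to (516,365). The arm's prong tips are at top (200,188) and (219.5,213).

```bash
cat >> h.py <<'E'
def tri(t,s,a,b):
    o1,d1=ray(t,*a);o2,d2=ray(s,*b)
    x,*_=np.linalg.lstsq(np.c_[d1,-d2],o2-o1,rcond=None)
    p,q=o1+d1*x[0],o2+d2*x[1]
    return ((p+q)/2).round(4),round(np.linalg.norm(p-q)*1e3,1)
def blob(c,lo,hi,box):
    h=cv2.cvtColor(c['color'],cv2.COLOR_BGR2HSV);m=cv2.inRange(h,lo,hi)
    z=np.zeros_like(m);x0,y0,x1,y1=box;z[y0:y1,x0:x1]=m[y0:y1,x0:x1]
    return z
E
python3 - <<'E'
from h import *
t=cam('top');s=cam('side')
cv2.imwrite('pics/armside.png',cv2.resize(s['color'][110:250,300:420],None,fx=5,fy=4.2,interpolation=2)[:590])
for n,a,b in(('barL',(460.7,192.3),(459.3,329.4)),('barR',(507.3,169.5),(515.6,365)),('slv',(485.7,179.5),(487,345.3)),('cap',(282.5,146.8),(393,160)),('tip1',(200,187.5),(328,129)),('tip2',(219.5,213),(315,148))): print(n,*tri(t,s,a,b))
print('cap@.22',onz(t,282.5,146.8,.22))
print('bar@.125', [onz(t,*a,.125).round(4) for a in((460.7,192.3),(485.7,179.5),(507.3,169.5))])
print('lever',[onz(t,*a,.214).round(4) for a in((300,171.2),(320,196.))])
print('tray line',[onz(t,*a,.014).round(4) for a in((295,205),(306,259))])
# beam yellow mark
print('mark',onz(t,190+324/4,135+81/4,.206),'beam end',onz(t,190+246/4,135+142/4,.206))
E
```

```text
barL [ 0.5972 -0.2694  0.1174] 4.1
barR [ 0.6439 -0.3755  0.1222] 0.7
slv [ 0.6201 -0.3232  0.128 ] 0.7
cap [0.6847 0.1254 0.2039] 1.1
tip1 [0.6021 0.3009 0.2021] 0.0
tip2 [0.5476 0.262  0.1913] 1.5
cap@.22 [0.6799807  0.12422841 0.22      ]
bar@.125 [array([ 0.5935, -0.2665,  0.125 ]), array([ 0.6212, -0.3243,  0.125 ]), array([ 0.6428, -0.3743,  0.125 ])]
lever [array([0.6279, 0.089 , 0.214 ]), array([0.5736, 0.0486, 0.214 ])]
tray line [array([0.5994, 0.1089, 0.014 ]), array([0.4665, 0.0854, 0.014 ])]
mark [0.66673435 0.14975932 0.206     ] beam end [0.63470849 0.19142349 0.206     ]
```

View pics/armside.png

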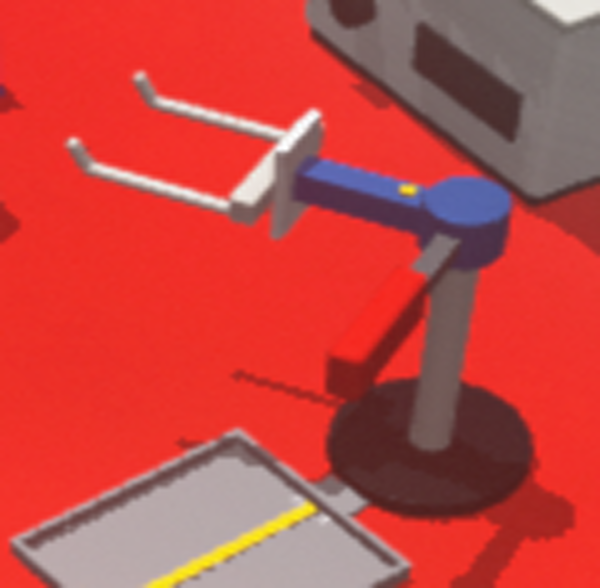

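```bash
cat >> h.py <<'E'
POST=np.array([.682,.124])
def rows(wp,slow=None):
    """wp: list of (x,y,z,heading of tool y in deg); prints rows relative to the present pose"""
    from scipy.spatial.transform import Rotation as R
    s=read_state();p=s['tool_pos'];E=s['ee_rot']
    for x,y,z,h in wp:
        h=np.radians(h);yy=np.array([np.cos(h),np.sin(h),0]);zz=np.array([0,0,-1.]);G=np.c_[np.cross(yy,zz),yy,zz]
        sh=E.T@(np.array([x,y,z])-p)/.15; tr=np.degrees(R.from_matrix(E.T@G).as_rotvec())/360
        print(sh.round(3),tr.round(4))
def st():
    s=read_state();E=s['ee_rot'];print(round(s['clock'],2),s['tool_pos'].round(4),'yh',np.degrees(np.arctan2(E[1,1],E[0,1])).round(2),'F',s['ft_force'].round(2),'w',round(s['grip_width'],4),s['grasp_force'],'q',s['q'].round(2))
E
python3 - <<'E'
from h import *
print('above lever via')
rows([(.3,.49,.33,30),(.4,.36,.33,0),(.6,.068,.33,-55.7)])
E
```

```text
above lever via
[-0.76  -0.578 -0.66 ] [-1.00e-04  0.00e+00  1.11e-01]
[-1.683 -1.164 -0.659] [-1.000e-04  1.000e-04  1.943e-01]
[-3.603 -2.536 -0.658] [-0.000e+00  1.000e-04  3.491e-01]
```

```bash
python3 -m crank '[[-0.05,-0.03,-0.1,0,0,0.01],[-0.15,-0.1,-0.25,0,0,0.025],[-0.26,-0.2,-0.42,0,0,0.04],[-0.4,-0.3,-0.55,0,0,0.055],[-0.55,-0.4,-0.63,0,0,0.07],[-0.7,-0.5,-0.66,0,0,0.085],[-0.82,-0.58,-0.66,0,0,0.1],[-0.9,-0.65,-0.66,0,0,0.11],[-0.95,-0.68,-0.66,0,0,0.12],[-0.95,-0.68,-0.66,0,0,0.12]]' -0.25 30; python3 - <<'E'
from h import *
st()
rows([(.6,.068,.33,-55.7)])
E
```

```text
clock: 1.13
tool_pos: [0.3236, 0.4639, 0.3306]
ee_rot: [[-0.445, 0.896, 0.001], [0.896, 0.445, -0.001], [-0.001, 0.001, -1.0]]
ft_force: [0.6, 0.2, 0.7]
grip_width: 0.0319
grasp_force: 0.0
1.13 [0.3236 0.4639 0.3306] yh 26.42 F [0.6  0.24 0.7 ] w 0.0319 0.0 q [-1.2   0.3   0.2   1.66 -0.06  1.19 -0.52]
[-3.184  0.476  0.007] [2.000e-04 1.000e-04 2.281e-01]
```

```bash
python3 -m crank '[[-0.05,0.01,0,0,0,0.01],[-0.15,0.02,0,0,0,0.025],[-0.3,0.04,0,0,0,0.04],[-0.45,0.06,0,0,0,0.055],[-0.6,0.08,0,0,0,0.07],[-0.75,0.1,0,0,0,0.085],[-0.87,0.12,0,0,0,0.1],[-0.94,0.13,0,0,0,0.11],[-1,0.14,0,0,0,0.115],[-1,0.14,0,0,0,0.115]]'; python3 - <<'E'
from h import *
st()
rows([(.6,.068,.33,-55.7)])
E
```

```text
clock: 1.97
tool_pos: [0.4088, 0.3406, 0.3304]
ee_rot: [[0.254, 0.967, 0.001], [0.967, -0.254, -0.0], [-0.0, 0.001, -1.0]]
ft_force: [-0.4, -0.0, -0.1]
grip_width: 0.0319
grasp_force: 0.0
1.97 [0.4088 0.3406 0.3304] yh -14.69 F [-0.44 -0.03 -0.14] w 0.0319 0.0 q [-1.09  0.24  0.38  1.75 -0.1   1.17 -0.94]
[-1.434  1.694  0.004] [1.000e-04 0.000e+00 1.139e-01]
```

```bash
python3 -m crank '[[-0.04,0.05,0,0,0,0.01],[-0.12,0.14,0,0,0,0.02],[-0.22,0.26,0,0,0,0.035],[-0.34,0.4,0,0,0,0.05],[-0.46,0.55,0,0,0,0.065],[-0.58,0.69,0,0,0,0.08],[-0.68,0.8,0,0,0,0.095],[-0.76,0.9,0,0,0,0.105],[-0.82,0.97,0,0,0,0.114],[-0.84,1,0,0,0,0.114]]'; python3 - <<'E'
from h import *
st()
rows([(.6,.068,.33,-55.7)])
E
```

```text
clock: 2.8
tool_pos: [0.5224, 0.1797, 0.3303]
ee_rot: [[0.828, 0.56, 0.0], [0.56, -0.828, -0.001], [-0.0, 0.001, -1.0]]
ft_force: [0.0, 0.1, 0.8]
grip_width: 0.0318
grasp_force: 0.0
2.8 [0.5224 0.1797 0.3303] yh -55.93 F [0.   0.05 0.83] w 0.0318 0.0 q [-0.88  0.3   0.6   1.71 -0.18  1.19 -1.22]
[0.012 0.907 0.003] [ 0.0001  0.     -0.0007]
```

```bash
python3 -m crank '[[0,0.05,0,0,0,0],[0,0.15,0,0,0,0],[0,0.28,0,0,0,0],[0,0.42,0,0,0,0],[0,0.58,0,0,0,0],[0,0.72,0,0,0,0],[0,0.83,0,0,0,0],[0.01,0.9,0,0,0,0],[0.01,0.907,0,0,0,0],[0.01,0.907,0,0,0,0]]' 0 && python3 -m crank '[[0,0,0.04,0,0,0],[0,0,0.12,0,0,0],[0,0,0.24,0,0,0],[0,0,0.36,0,0,0],[0,0,0.5,0,0,0],[0,0,0.64,0,0,0],[0,0,0.76,0,0,0],[0,0,0.88,0,0,0],[0,0,0.97,0,0,0],[0,0,1,0,0,0]]'; python3 - <<'E'
from h import *
st()
def arc(h,r=.1,z=.18): 
    a=np.radians(h); return (POST[0]+r*np.cos(a),POST[1]+r*np.sin(a),z,h-270)
rows([arc(214.3+k*5.5) for k in range(0,8)])
E
```

```text
clock: 3.63
tool_pos: [0.5991, 0.071, 0.33]
ee_rot: [[0.825, 0.565, -0.001], [0.565, -0.825, 0.0], [-0.0, -0.001, -1.0]]
ft_force: [0.4, 0.1, 0.7]
grip_width: 0.0425
grasp_force: 0.0
clock: 4.47
tool_pos: [0.5967, 0.0713, 0.177]
ee_rot: [[0.825, 0.565, -0.005], [0.565, -0.825, -0.0], [-0.004, -0.002, -1.0]]
ft_force: [-0.2, 0.4, -0.4]
grip_width: 0.0426
grasp_force: 0.0
4.47 [0.5967 0.0713 0.177 ] yh -55.58 F [-0.23  0.37 -0.41] w 0.0426 0.0 q [-0.59  0.57  0.55  1.74 -0.36  0.94 -0.86]
[ 0.001  0.03  -0.02 ] [-0.0004  0.0007  0.0003]
[ 0.004  0.094 -0.02 ] [-0.0004  0.0007 -0.0149]
[ 0.013  0.157 -0.02 ] [-0.0005  0.0006 -0.0302]
[ 0.028  0.22  -0.021] [-0.0005  0.0006 -0.0455]
[ 0.049  0.28  -0.021] [-0.0005  0.0006 -0.0608]
[ 0.076  0.338 -0.021] [-0.0005  0.0006 -0.0761]
[ 0.108  0.394 -0.021] [-0.0006  0.0006 -0.0913]
[ 0.145  0.446 -0.022] [-0.0006  0.0005 -0.1066]
```

```bash
python3 -m crank '[[0,0.04,-0.02,0,0,-0.002],[0,0.09,-0.02,0,0,-0.014],[0.01,0.14,-0.02,0,0,-0.026],[0.02,0.19,-0.02,0,0,-0.038],[0.035,0.24,-0.02,0,0,-0.05],[0.055,0.29,-0.02,0,0,-0.063],[0.075,0.338,-0.02,0,0,-0.076],[0.1,0.382,-0.02,0,0,-0.088],[0.13,0.425,-0.02,0,0,-0.1],[0.145,0.446,-0.02,0,0,-0.106]]'; python3 - <<'E'
from h import *
st()
def arc(h,r=.1,z=.18): 
    a=np.radians(h); return (POST[0]+r*np.cos(a),POST[1]+r*np.sin(a),z,h-270)
rows([arc(252.8+k*5.5) for k in range(0,10)])
E
```

```text
clock: 5.3
tool_pos: [0.6545, 0.0287, 0.184]
ee_rot: [[0.296, 0.955, -0.002], [0.955, -0.296, 0.003], [0.002, -0.002, -1.0]]
ft_force: [-5.1, 3.5, 1.2]
grip_width: 0.0426
grasp_force: 2.9
5.3 [0.6545 0.0287 0.184 ] yh -17.22 F [-5.06  3.54  1.18] w 0.0426 2.91789147304371 q [-0.37  0.62  0.38  1.58 -0.26  0.99 -0.21]
[-0.005 -0.013  0.027] [-0.0004 -0.0003 -0.0001]
[-0.002  0.051  0.027] [-0.0004 -0.0003 -0.0153]
[0.007 0.114 0.027] [-0.0003 -0.0003 -0.0306]
[0.022 0.176 0.027] [-0.0003 -0.0004 -0.0459]
[0.043 0.237 0.026] [-0.0003 -0.0004 -0.0612]
[0.07  0.295 0.026] [-0.0003 -0.0004 -0.0764]
[0.102 0.35  0.026] [-0.0003 -0.0004 -0.0917]
[0.14  0.402 0.026] [-0.0003 -0.0004 -0.107 ]
[0.182 0.45  0.026] [-0.0002 -0.0004 -0.1223]
[0.228 0.494 0.026] [-0.0002 -0.0005 -0.1376]
```

```bash
python3 -m crank '[[0,0.03,0.02,0,0,-0.01],[0,0.08,0.026,0,0,-0.022],[0.01,0.13,0.026,0,0,-0.034],[0.022,0.176,0.026,0,0,-0.046],[0.038,0.225,0.026,0,0,-0.058],[0.06,0.275,0.026,0,0,-0.071],[0.083,0.32,0.026,0,0,-0.083],[0.11,0.362,0.026,0,0,-0.095],[0.14,0.402,0.026,0,0,-0.107],[0.145,0.41,0.026,0,0,-0.109]]'; cat >> h.py <<'E'
def arc(h,r=.1,z=.18): 
    a=np.radians(h); return (POST[0]+r*np.cos(a),POST[1]+r*np.sin(a),z,h-270)
E
python3 - <<'E'
from h import *
st()
c=cam('top','a1.png');s=cam('side')
cv2.imwrite('pics/arm1.png',np.hstack([cv2.resize(c['color'][125:275,210:360],(398,560),interpolation=2),cv2.resize(s['color'][110:250,300:420],(398,560),interpolation=2)]))
rows([arc(292)]); rows([arc(297)]); rows([arc(280)])
E
```

```text
clock: 6.13
tool_pos: [0.7196, 0.0299, 0.18]
ee_rot: [[-0.374, 0.927, -0.002], [0.927, 0.374, 0.001], [0.001, -0.002, -1.0]]
ft_force: [-6.3, 0.5, 2.0]
grip_width: 0.0427
grasp_force: 2.7
6.13 [0.7196 0.0299 0.18  ] yh 21.96 F [-6.3   0.46  1.96] w 0.0427 2.6786255137994885 q [-0.23  0.72  0.21  1.37 -0.16  1.07  0.39]
[0.009 0.005 0.   ] [-0.0002 -0.0002 -0.0008]
[0.012 0.063 0.   ] [-0.0002 -0.0002 -0.0147]
[ 0.023 -0.134  0.001] [-0.0003 -0.0002  0.0325]
```

View pics/arm1.png

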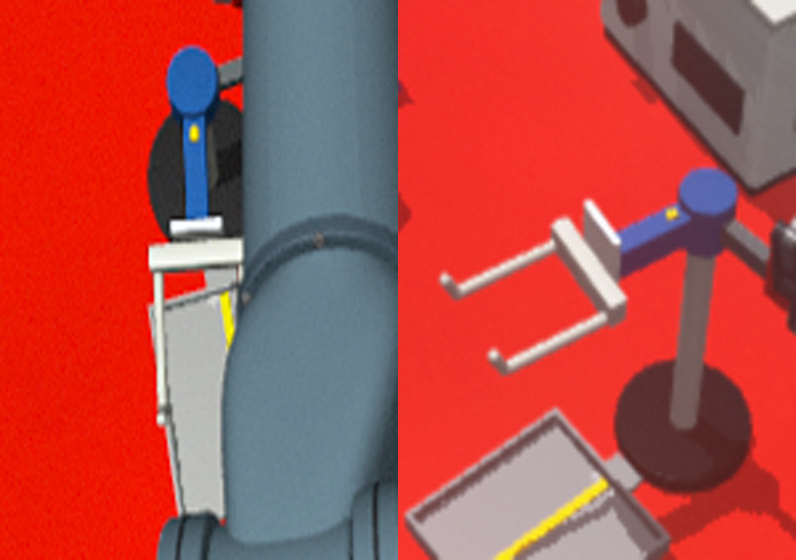

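Top crop: the arm points almost straight down the image, a few degrees short of the line; its left prong runs about (269.6,197)→(271,233.5) full-frame.

```bash
cat >> h.py <<'E'
def heading(c):
    m=blob(c,(100,120,40),(125,255,255),(240,125,330,220))
    n,l,stt,cen=cv2.connectedComponentsWithStats(m);k=1+np.argmax(stt[1:,4]);ys,xs=np.nonzero(l==k)
    P=np.array([onz(c,x,y,.206)[:2] for x,y in zip(xs,ys)]);r=np.hypot(*(P-POST).T)
    Q=P[(r>.045)&(r<.082)]; d=Q.mean(0)-POST
    vx,vy,x0,y0=cv2.fitLine(Q.astype(np.float32),cv2.DIST_L2,0,.001,.001).ravel()
    print('heading post',np.degrees(np.arctan2(d[1],d[0]))%360,'fit',np.degrees(np.arctan2(vy,vx))%180+180-0,len(Q),'cap',P[r<.03].mean(0))
E
python3 - <<'E'
from h import *
c=cam('top');heading(c)
a,b=onz(c,269.6,197.3,.182),onz(c,271,233.5,.182);print(a,b,np.degrees(np.arctan2(*(b-a)[[1,0]]))%360)
c['color']=cv2.imread('pics/top0.png');heading(c)
E
```

```text
heading post 181.03674849533508 fit 359.58832 131 cap [0.68017429 0.12517285]
[0.58136259 0.15617718 0.182     ] [0.50291351 0.15443767 0.182     ] 181.27025358366896
heading post 125.49038236865566 fit 303.06708 164 cap [0.68063895 0.12743349]
```

```bash
python3 - <<'E'
from h import *
rows([arc(292+k) for k in (3,6,9.2)])
E
```

```text
[0.01  0.041 0.   ] [-0.0002 -0.0002 -0.0092]
[0.013 0.076 0.   ] [-0.0002 -0.0002 -0.0176]
[0.018 0.112 0.   ] [-0.0002 -0.0002 -0.0265]
```

```bash
python3 -m crank '[[0,0.012,0,0,0,-0.003],[0.001,0.024,0,0,0,-0.006],[0.002,0.036,0,0,0,-0.009],[0.003,0.048,0,0,0,-0.012],[0.004,0.06,0,0,0,-0.015],[0.005,0.071,0,0,0,-0.018],[0.007,0.083,0,0,0,-0.0205],[0.008,0.095,0,0,0,-0.023],[0.009,0.107,0,0,0,-0.0257],[0.009,0.107,0,0,0,-0.0257]]'; python3 - <<'E'
from h import *
st();heading(cam('top'))
rows([arc(h) for h in (297,293,289,285,280)])
E
```

```text
clock: 7.12
tool_pos: [0.7335, 0.0365, 0.18]
ee_rot: [[-0.514, 0.857, -0.002], [0.857, 0.514, -0.0], [0.001, -0.002, -1.0]]
ft_force: [-5.7, 0.3, 1.5]
grip_width: 0.0427
grasp_force: 2.5
7.12 [0.7335 0.0365 0.18  ] yh 30.96 F [-5.65  0.33  1.47] w 0.0427 2.5362210790626705 q [-0.21  0.74  0.17  1.33 -0.13  1.09  0.52]
heading post 190.2842273418647 fit 192.01212 130 cap [0.68035338 0.1249958 ]
[ 0.012 -0.039  0.   ] [-0.0003 -0.0001  0.0109]
[ 0.017 -0.086  0.   ] [-0.0003 -0.0001  0.022 ]
[ 0.025 -0.132  0.001] [-0.0003 -0.0001  0.0331]
[ 0.036 -0.177  0.001] [-0.0003 -0.0001  0.0442]
[ 0.055 -0.232  0.001] [-0.0003 -0.0001  0.0581]
```

```bash
python3 -m crank '[[0.003,-0.025,0,0,0,0.006],[0.008,-0.05,0,0,0,0.012],[0.012,-0.075,0,0,0,0.018],[0.016,-0.1,0,0,0,0.025],[0.02,-0.122,0,0,0,0.031],[0.025,-0.145,0,0,0,0.036],[0.031,-0.168,0,0,0,0.042],[0.038,-0.19,0,0,0,0.048],[0.047,-0.215,0,0,0,0.054],[0.05,-0.225,0,0,0,0.056]]'; python3 - <<'E'
from h import *
st();heading(cam('top'))
E
python3 -m crank '[[0,0,-0.04,0,0,0],[0,0,-0.12,0,0,0],[0,0,-0.24,0,0,0],[0,0,-0.36,0,0,0],[0,0,-0.5,0,0,0],[0,0,-0.64,0,0,0],[0,0,-0.76,0,0,0],[0,0,-0.88,0,0,0],[0,0,-0.97,0,0,0],[0,0,-1,0,0,0]]' 1;python3 - <<'E'
from h import *
st()
rows([(.62,-.3235,.33,24.2)])
E
```

```text
clock: 8.0
tool_pos: [0.702, 0.0251, 0.1805]
ee_rot: [[-0.185, 0.983, 0.002], [0.983, 0.185, -0.0], [-0.001, 0.002, -1.0]]
ft_force: [1.2, -0.7, 0.1]
grip_width: 0.0431
grasp_force: 0.0
8.0 [0.702  0.0251 0.1805] yh 10.66 F [ 1.16 -0.66  0.11] w 0.0431 0.0 q [-0.26  0.69  0.26  1.44 -0.19  1.04  0.22]
heading post 190.48985555589255 fit 190.0187 131 cap [0.68016215 0.1252041 ]
clock: 8.88
tool_pos: [0.7032, 0.0254, 0.3337]
ee_rot: [[-0.188, 0.982, 0.006], [0.982, 0.188, 0.0], [-0.001, 0.006, -1.0]]
ft_force: [0.3, -0.3, 0.3]
grip_width: 0.0856
grasp_force: 0.0
8.88 [0.7032 0.0254 0.3337] yh 10.83 F [ 0.28 -0.29  0.33] w 0.0856 0.0 q [-0.27  0.57  0.29  1.27 -0.16  1.32  0.2 ]
[-2.18  -0.982  0.021] [ 0.0009  0.0002 -0.0371]
```

```bash
python3 -m crank '[[-0.05,-0.02,0,0,0,0],[-0.15,-0.06,0,0,0,-0.005],[-0.3,-0.13,0,0,0,-0.01],[-0.45,-0.2,0,0,0,-0.015],[-0.6,-0.27,0,0,0,-0.02],[-0.75,-0.34,0,0,0,-0.025],[-0.87,-0.39,0,0,0,-0.03],[-0.95,-0.43,0,0,0,-0.037],[-1,-0.45,0,0,0,-0.037],[-1,-0.45,0,0,0,-0.037]]'; python3 - <<'E'
from h import *
st()
c=cam('top');heading(c);s=cam('side')
for cc,z,box in((c,.014,(270,195,340,270)),):
    m=blob(cc,(22,150,100),(35,255,255),box);ys,xs=np.nonzero(m);P=np.array([onz(cc,x,y,z)[:2] for x,y in zip(xs,ys)]).astype(np.float32)
    vx,vy,x0,y0=cv2.fitLine(P,cv2.DIST_HUBER,0,.001,.001).ravel();print(np.degrees(np.arctan2(vy,vx)),x0,y0,y0+(POST[0]-x0)*vy/vx)
cv2.imwrite('pics/arm2.png',np.hstack([cv2.resize(c['color'][135:275,220:340],(396,560),interpolation=2),cv2.resize(s['color'][110:280,290:420],(396,560),interpolation=2)]))
rows([(.62,-.3235,.33,24.2)])
E
```

```text
clock: 9.72
tool_pos: [0.6624, -0.1374, 0.3289]
ee_rot: [[-0.404, 0.915, -0.001], [0.915, 0.404, -0.001], [-0.001, -0.002, -1.0]]
ft_force: [0.7, -0.3, -1.1]
grip_width: 0.0856
grasp_force: 0.0
9.72 [ 0.6624 -0.1374  0.3289] yh 23.86 F [ 0.68 -0.34 -1.05] w 0.0856 0.0 q [-0.04  0.52  0.27  1.35 -0.14  1.29  0.66]
heading post 190.4231404437362 fit 190.03531 130 cap [0.68021891 0.12522212]
10.328103 0.52257246 0.09619375 0.1252474340281056
[-1.037 -0.781 -0.008] [-0.     -0.0002 -0.0003]
```

View pics/arm2.png

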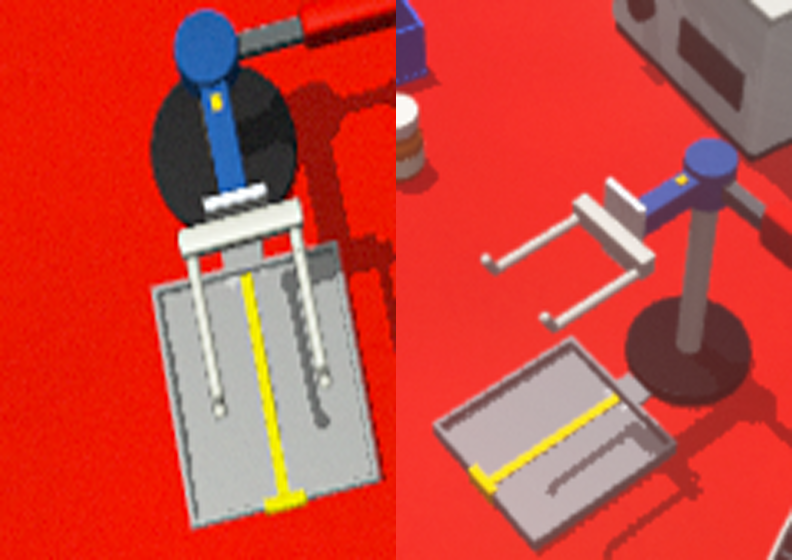

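The arm is on the line within about 1°, with tips at top (286.4,237), (317.9,230) and side (320,189), (339,207). Next is the prong height, then on to the basket.

```bash
python3 - <<'E'
from h import *
c=cam('top');s=cam('side')
for n,a,b in(('tipL',(286.4,237),(319.9,188.9)),('tipR',(317.9,230),(339.2,207.1)),('rootL',(278.5,198.8),(348.8,177.4)),('rootR',(310,192.5),(370.1,193.5))): print(n,*tri(c,s,a,b))
# expected pixels for candidate heights
a=np.radians(190.3);d=np.array([np.cos(a),np.sin(a)]);n=np.array([-d[1],d[0]]);P0=np.array([.681,.1245])
for h in(.17,.18,.19,.2):
    f=lambda r,k,z:np.r_[P0+r*d+k*n,z]
    print(h,[np.round(proj(cc,f(r,k,z)),1).tolist() for cc in(c,s) for r,k,z in((191,-34,18),(191,34,18),(105,-34,0),(105,34,0)) for r,k,z in[(r/1e3,k/1e3,h+z/1e3)]])
E
python3 -m crank '[[-0.05,-0.04,0,0,0,0],[-0.15,-0.11,0,0,0,0],[-0.3,-0.22,0,0,0,0],[-0.45,-0.34,0,0,0,0],[-0.6,-0.45,0,0,0,0],[-0.75,-0.56,0,0,0,0],[-0.87,-0.66,0,0,0,0],[-0.95,-0.72,0,0,0,0],[-1,-0.76,0,0,0,0],[-1,-0.78,0,0,0,0]]'; python3 - <<'E'
from h import *
st()
rows([(.62,-.3235,.106,24.2)])
E
```

```text
tipL [0.4915 0.1208 0.2018] 0.3
tipR [0.5051 0.0549 0.1992] 0.9
rootL [0.5752 0.1373 0.1864] 2.7
rootR [0.5894 0.069  0.1879] 3.0
0.17 [[285.4, 240.1], [317.1, 233.5], [278.0, 202.7], [308.9, 196.3], [317.6, 193.1], [336.1, 210.9], [347.4, 182.4], [366.1, 199.1]]
0.18 [[285.2, 239.4], [317.1, 232.7], [277.7, 201.7], [308.8, 195.3], [317.5, 189.9], [336.1, 207.8], [347.5, 179.3], [366.4, 196.0]]
0.19 [[284.9, 238.6], [317.0, 231.9], [277.4, 200.7], [308.7, 194.2], [317.4, 186.7], [336.1, 204.7], [347.6, 176.1], [366.6, 192.9]]
0.2 [[284.6, 237.9], [317.0, 231.1], [277.0, 199.7], [308.7, 193.1], [317.2, 183.5], [336.1, 201.4], [347.7, 173.0], [366.9, 189.7]]
clock: 10.75
tool_pos: [0.6176, -0.3206, 0.3292]
ee_rot: [[-0.407, 0.913, -0.0], [0.913, 0.407, -0.001], [-0.0, -0.001, -1.0]]
ft_force: [-0.6, 0.3, -0.1]
grip_width: 0.0855
grasp_force: 0.0
10.75 [ 0.6176 -0.3206  0.3292] yh 24.03 F [-0.64  0.27 -0.05] w 0.0855 0.0 q [ 0.23  0.56  0.3   1.29 -0.16  1.31  0.95]
[-0.023  0.008  1.488] [-0.0001  0.0001 -0.0005]
```

```bash
python3 -m crank '[[0,0,0.04,0,0,0],[-0.01,0,0.12,0,0,0],[-0.02,0.01,0.24,0,0,0],[-0.02,0.01,0.36,0,0,0],[-0.02,0.01,0.5,0,0,0],[-0.02,0.01,0.64,0,0,0],[-0.02,0.01,0.76,0,0,0],[-0.02,0.01,0.88,0,0,0],[-0.02,0.01,0.97,0,0,0],[-0.02,0.01,1,0,0,0]]'; python3 -m crank '[[0,0,0.03,0,0,0],[0,0,0.08,0,0,0],[0,0,0.15,0,0,0],[0,0,0.22,0,0,0],[0,0,0.3,0,0,0],[0,0,0.37,0,0,0],[0,0,0.43,0,0,0],[0,0,0.47,0,0,0],[0,0,0.49,0,0,0],[0,0,0.49,0,0,0]]'; python3 - <<'E'
from h import *
st()
s=cam('side');cv2.imwrite('pics/g.png',cv2.resize(s['color'][260:430,400:560],None,fx=3.5,fy=3.5,interpolation=2))
rows([(.62,-.3235,.106,24.2)])
E
```

```text
clock: 11.58
tool_pos: [0.6198, -0.3186, 0.1759]
ee_rot: [[-0.411, 0.912, -0.004], [0.912, 0.411, 0.003], [0.004, -0.002, -1.0]]
ft_force: [-0.4, -0.4, -0.8]
grip_width: 0.0858
grasp_force: 0.0
clock: 12.42
tool_pos: [0.6203, -0.321, 0.105]
ee_rot: [[-0.409, 0.913, -0.001], [0.913, 0.409, 0.0], [0.001, -0.001, -1.0]]
ft_force: [0.3, -0.4, -0.1]
grip_width: 0.0854
grasp_force: 0.0
12.42 [ 0.6203 -0.321   0.105 ] yh 24.13 F [ 0.3  -0.38 -0.12] w 0.0854 0.0 q [ 0.26  0.77  0.25  1.49 -0.22  0.91  0.99]
[-0.012 -0.01  -0.001] [-0.     -0.     -0.0002]
```

View pics/g.png

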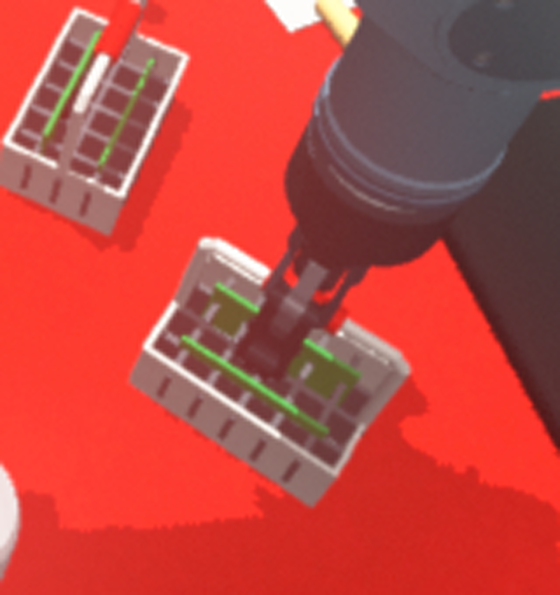

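The fingers straddle the red sleeve at the middle of the bar (crop 300,320). Next: grip and lift.

```bash
python3 -m crank '[[-0.01,-0.01,0,0,0,0],[-0.012,-0.01,0,0,0,0],[-0.012,-0.01,0,0,0,0],[-0.012,-0.01,0,0,0,0],[-0.012,-0.01,0,0,0,0],[-0.012,-0.01,0,0,0,0],[-0.012,-0.01,0,0,0,0],[-0.012,-0.01,0,0,0,0],[-0.012,-0.01,0,0,0,0],[-0.012,-0.01,0,0,0,0]]' -1 60; python3 -m crank '[[0,0,-0.03,0,0,0],[0,0,-0.09,0,0,0],[0,0,-0.18,0,0,0],[0,0,-0.29,0,0,0],[0,0,-0.42,0,0,0],[0,0,-0.55,0,0,0],[0,0,-0.68,0,0,0],[0,0,-0.78,0,0,0],[0,0,-0.84,0,0,0],[0,0,-0.86,0,0,0]]';python3 - <<'E'
from h import *
st()
a=np.radians(190.3)
rows([(.50,-.12,.236,14),(.425,.078,.236,10.3),(.425,.078,.206,10.3)])
E
```

```text
clock: 13.3
tool_pos: [0.6205, -0.3234, 0.1062]
ee_rot: [[-0.409, 0.913, 0.001], [0.913, 0.409, -0.0], [-0.0, 0.001, -1.0]]
ft_force: [0.4, 0.8, 2.4]
grip_width: 0.014
grasp_force: 58.4
clock: 14.13
tool_pos: [0.6207, -0.3241, 0.2376]
ee_rot: [[-0.409, 0.913, 0.003], [0.913, 0.409, -0.001], [-0.003, 0.002, -1.0]]
ft_force: [0.3, -0.6, -3.6]
grip_width: 0.0144
grasp_force: 58.6
14.13 [ 0.6207 -0.3241  0.2376] yh 24.11 F [ 0.34 -0.57 -3.56] w 0.0144 58.570223450660706 q [ 0.24  0.63  0.29  1.4  -0.18  1.14  0.97]
[ 1.571 -0.179  0.006] [0.0004 0.0004 0.0281]
[ 2.98  -0.096  0.003] [0.0004 0.0004 0.0384]
[ 2.98  -0.096  0.203] [0.0004 0.0004 0.0384]
```

```bash
python3 -m crank '[[0.02,0,0,0,0,0.001],[0.07,-0.01,0,0,0,0.003],[0.15,-0.02,0,0,0,0.006],[0.26,-0.04,0,0,0,0.01],[0.38,-0.06,0,0,0,0.014],[0.51,-0.09,0,0,0,0.018],[0.64,-0.12,0,0,0,0.022],[0.77,-0.16,0,0,0,0.026],[0.89,-0.2,0,0,0,0.029],[1,-0.25,0,0,0,0.032]]';python3 - <<'E'
from h import *
st()
rows([(.42,-.04,.236,10.3),(.42,.077,.236,10.3)])
E
```

```text
clock: 14.97
tool_pos: [0.5227, -0.1996, 0.2336]
ee_rot: [[-0.218, 0.976, -0.002], [0.976, 0.218, 0.001], [0.002, -0.002, -1.0]]
ft_force: [-0.1, -0.4, -3.1]
grip_width: 0.0139
grasp_force: 58.5
14.97 [ 0.5227 -0.1996  0.2336] yh 12.59 F [-0.07 -0.43 -3.05] w 0.0139 58.53990018367767 q [ 0.03  0.39  0.33  1.79 -0.15  0.98  0.64]
[ 1.188 -0.436 -0.013] [-0.0003 -0.0003  0.0064]
[ 1.949 -0.266 -0.012] [-0.0003 -0.0003  0.0064]
```

```bash
python3 -m crank '[[0.08,-0.04,0,0,0,0.001],[0.18,-0.08,0,0,0,0.002],[0.29,-0.13,0,0,0,0.003],[0.4,-0.18,0,0,0,0.004],[0.52,-0.23,0,0,0,0.005],[0.64,-0.28,0,0,0,0.006],[0.76,-0.33,0,0,0,0.006],[0.87,-0.37,0,0,0,0.006],[0.95,-0.4,0,0,0,0.006],[1,-0.42,0,0,0,0.006]]';python3 -m crank '[[0.05,0.01,0,0,0,0],[0.12,0.02,0,0,0,0],[0.22,0.03,0,0,0,0],[0.34,0.06,0,0,0,0],[0.47,0.08,0,0,0,0],[0.6,0.1,0,0,0,0],[0.72,0.12,0,0,0,0],[0.82,0.14,0,0,0,0],[0.89,0.15,0,0,0,0],[0.92,0.15,0,0,0,0]]';python3 - <<'E'
from h import *
st()
a=np.radians(190.3);d=np.array([np.cos(a),np.sin(a)]);P0=np.array([.681,.1245])
for r in(.26,.148): p=P0+r*d;print(p);rows([(*p,.201,10.3)])
c=cam('top','t3.png');s=cam('side','s3.png');heading(c)
cv2.imwrite('pics/arm3.png',cv2.resize(s['color'][110:290,260:440],None,fx=3.2,fy=3.2,interpolation=2))
E
```

```text
clock: 15.8
tool_pos: [0.4281, -0.0675, 0.2339]
ee_rot: [[-0.183, 0.983, -0.003], [0.983, 0.183, 0.001], [0.001, -0.002, -1.0]]
ft_force: [0.7, 0.0, -2.7]
grip_width: 0.0143
grasp_force: 58.5
clock: 16.63
tool_pos: [0.4275, 0.0723, 0.2346]
ee_rot: [[-0.183, 0.983, -0.0], [0.983, 0.183, 0.0], [0.0, 0.0, -1.0]]
ft_force: [-0.8, 0.0, -2.8]
grip_width: 0.0141
grasp_force: 58.5
16.63 [0.4275 0.0723 0.2346] yh 10.55 F [-0.82  0.05 -2.83] w 0.0141 58.54995667934418 q [-0.42  0.16  0.17  2.09 -0.03  0.9  -0.05]
[0.42518989 0.07801142]
[ 0.04  -0.008  0.224] [ 0.     -0.0001  0.0007]
[0.53538501 0.09803727]
[0.037 0.739 0.224] [ 0.     -0.0001  0.0007]
heading post 190.48985555589255 fit 190.0187 131 cap [0.68025472 0.12524556]
```

View pics/arm3.png

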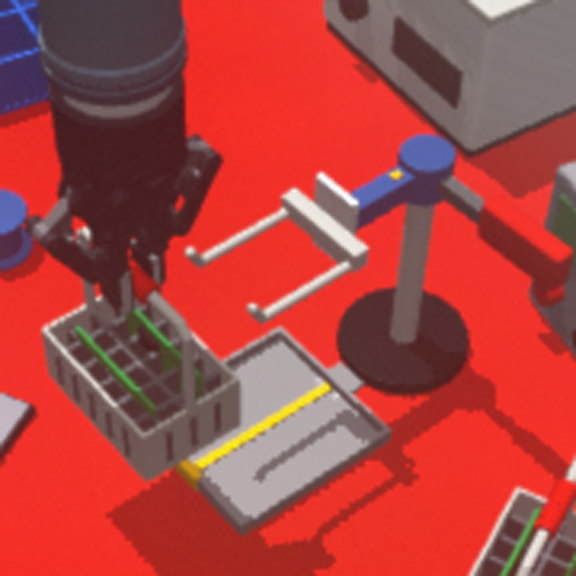

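The basket hangs upright in the gripper outside the prong tips, in front of the hook and clear of everything. Next: move it in, then lower.

```bash
python3 -m crank '[[0.02,0,0.03,0,0,0],[0.04,0,0.08,0,0,0],[0.04,0.02,0.13,0,0,0],[0.04,0.06,0.17,0,0,0],[0.04,0.12,0.19,0,0,0],[0.04,0.19,0.19,0,0,0],[0.04,0.26,0.19,0,0,0],[0.04,0.32,0.19,0,0,0],[0.04,0.36,0.19,0,0,0],[0.04,0.37,0.19,0,0,0]]';python3 -m crank '[[0,0.02,0,0,0,0],[0,0.06,0,0,0,0],[0,0.11,0,0,0,0],[0,0.17,0,0,0,0],[0,0.22,0,0,0,0],[0,0.27,0,0,0,0],[0,0.31,0,0,0,0],[0,0.34,0,0,0,0],[0,0.36,0,0,0,0],[0,0.367,0,0,0,0]]';python3 - <<'E'
from h import *
st()
rows([(.5354,.098,.172,10.3)])
heading(cam('top'));s=cam('side','s4.png')
cv2.imwrite('pics/arm4.png',cv2.resize(s['color'][130:270,280:420],None,fx=4,fy=4,interpolation=2))
E
```

```text
clock: 17.57
tool_pos: [0.4825, 0.0868, 0.2067]
ee_rot: [[-0.181, 0.983, 0.001], [0.983, 0.181, 0.0], [-0.0, 0.001, -1.0]]
ft_force: [-0.9, 0.0, -3.2]
grip_width: 0.014
grasp_force: 58.6
clock: 18.4
tool_pos: [0.5354, 0.0966, 0.2063]
ee_rot: [[-0.181, 0.983, 0.0], [0.983, 0.181, -0.0], [-0.0, -0.0, -1.0]]
ft_force: [0.2, -0.2, -2.4]
grip_width: 0.0139
grasp_force: 58.6
18.4 [0.5354 0.0966 0.2063] yh 10.45 F [ 0.17 -0.21 -2.41] w 0.0139 58.5898232460022 q [-0.39  0.39  0.17  1.85 -0.08  0.91 -0.01]
[0.009 0.002 0.229] [-0.      0.      0.0004]h.py:42: RuntimeWarning: Mean of empty slice.
  Q=P[(r>.045)&(r<.082)]; d=Q.mean(0)-POST
  ret = um.true_divide(
Traceback (most recent call last):
  File "h.py", line 43, in heading
    vx,vy,x0,y0=cv2.fitLine(Q.astype(np.float32),cv2.DIST_L2,0,.001,.001).ravel()
                ~~~~~~~~~~~^^^^^^^^^^^^^^^^^^^^^^^^^^^^^^^^^^^^^^^^^^^^^^
cv2.error: OpenCV(4.12.0) /io/opencv/modules/imgproc/src/linefit.cpp:50: error: (-215:Assertion failed) count > 0 in function 'fitLine2D_wods'
```

```bash
python3 -m crank '[[0,0,0.02,0,0,0],[0.005,0,0.04,0,0,0],[0.01,0,0.06,0,0,0],[0.01,0,0.08,0,0,0],[0.01,0,0.1,0,0,0],[0.01,0,0.115,0,0,0],[0.01,0,0.13,0,0,0],[0.01,0,0.14,0,0,0],[0.01,0,0.15,0,0,0],[0.01,0,0.15,0,0,0]]' | grep -E 'pos|force';python3 -m crank '[[0,0,0.005,0,0,0],[0,0,0.01,0,0,0],[0,0,0.015,0,0,0],[0,0,0.02,0,0,0],[0,0,0.02,0,0,0],[0,0,0.02,0,0,0],[0,0,0.02,0,0,0],[0,0,0.02,0,0,0],[0,0,0.02,0,0,0],[0,0,0.02,0,0,0]]'| grep -E 'pos|force'
```

```text
tool_pos: [0.5346, 0.0979, 0.1836]
ft_force: [0.7, 1.0, -3.7]
grasp_force: 58.6
tool_pos: [0.5347, 0.0979, 0.1809]
ft_force: [-0.1, 0.1, -2.4]
grasp_force: 58.6
```

```bash
for i in 1 2; do :; done; python3 -m crank '[[0,0,0.005,0,0,0],[0,0,0.01,0,0,0],[0,0,0.015,0,0,0],[0,0,0.02,0,0,0],[0,0,0.02,0,0,0],[0,0,0.02,0,0,0],[0,0,0.02,0,0,0],[0,0,0.02,0,0,0],[0,0,0.02,0,0,0],[0,0,0.02,0,0,0]]'| grep -E 'pos|ft_force';python3 -m crank '[[0,0,0.005,0,0,0],[0,0,0.01,0,0,0],[0,0,0.01,0,0,0],[0,0,0.01,0,0,0],[0,0,0.01,0,0,0],[0,0,0.01,0,0,0],[0,0,0.01,0,0,0],[0,0,0.01,0,0,0],[0,0,0.01,0,0,0],[0,0,0.01,0,0,0]]'| grep -E 'pos|ft_force'
```

```text
tool_pos: [0.5348, 0.098, 0.1781]
ft_force: [-0.3, -0.7, 3.2]
tool_pos: [0.5349, 0.098, 0.1777]
ft_force: [-5.2, -0.8, 13.9]
```

```bash
python3 -m crank '[[0,0,-0.003,0,0,0],[0,0,-0.006,0,0,0],[0,0,-0.006,0,0,0],[0,0,-0.006,0,0,0],[0,0,-0.006,0,0,0],[0,0,-0.006,0,0,0],[0,0,-0.006,0,0,0],[0,0,-0.006,0,0,0],[0,0,-0.006,0,0,0],[0,0,-0.006,0,0,0]]'| grep -E 'pos|ft_force'
python3 - <<'E'
from h import *
st()
s=cam('side');cv2.imwrite('pics/arm5.png',cv2.resize(s['color'][130:280,280:430],None,fx=3.8,fy=3.8,interpolation=2))
E
```

```text
tool_pos: [0.5348, 0.098, 0.1779]
ft_force: [-3.9, -0.8, 8.0]
22.62 [0.5348 0.098  0.1779] yh 10.45 F [-3.94 -0.83  7.96] w 0.0142 59.624149203300476 q [-0.39  0.43  0.16  1.88 -0.09  0.85 -0.  ]
```

View pics/arm5.png

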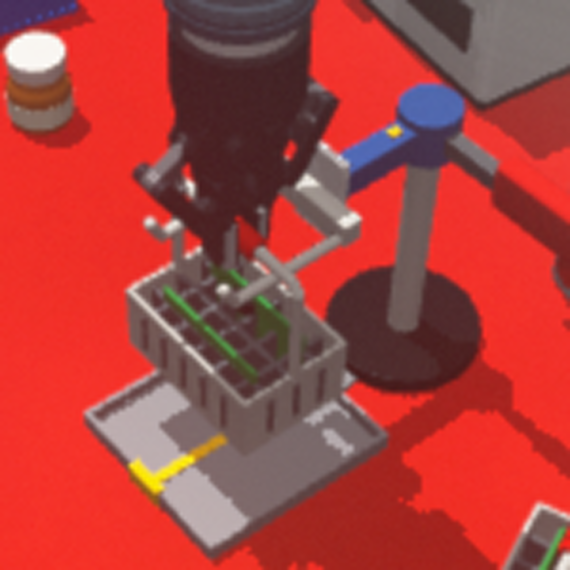

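The bar lies across both prongs, between the block and the tips, and the basket is upright. Next: ease the load, then open.

```bash
python3 -m crank '[[0,0,-0.003,0,0,0],[0,0,-0.005,0,0,0],[0,0,-0.005,0,0,0],[0,0,-0.005,0,0,0],[0,0,-0.005,0,0,0],[0,0,-0.005,0,0,0],[0,0,-0.005,0,0,0],[0,0,-0.005,0,0,0],[0,0,-0.005,0,0,0],[0,0,-0.005,0,0,0]]'| grep -E 'pos|ft_force'
python3 -m crank '[[0,0,0,0,0,0],[0,0,0,0,0,0],[0,0,0,0,0,0],[0,0,0,0,0,0],[0,0,0,0,0,0],[0,0,0,0,0,0],[0,0,0,0,0,0],[0,0,0,0,0,0],[0,0,0,0,0,0],[0,0,0,0,0,0]]' -0.2; python3 - <<'E'
from h import *
st()
E
```

```text
tool_pos: [0.5347, 0.098, 0.1781]
ft_force: [-0.9, 0.6, 3.3]
clock: 24.33
tool_pos: [0.5347, 0.098, 0.1781]
ee_rot: [[-0.181, 0.983, 0.0], [0.983, 0.181, -0.0], [-0.0, 0.0, -1.0]]
ft_force: [0.1, -0.2, -0.2]
grip_width: 0.0341
grasp_force: 0.0
24.33 [0.5347 0.098  0.1781] yh 10.45 F [ 0.11 -0.16 -0.19] w 0.0341 0.0 q [-0.39  0.42  0.16  1.88 -0.09  0.85 -0.  ]
```

Released with zero contact; retract straight up slowly, then check the arm's angle.

```bash
python3 -m crank '[[0,0,-0.02,0,0,0],[0,0,-0.06,0,0,0],[0,0,-0.12,0,0,0],[0,0,-0.2,0,0,0],[0,0,-0.3,0,0,0],[0,0,-0.42,0,0,0],[0,0,-0.55,0,0,0],[0,0,-0.7,0,0,0],[0,0,-0.85,0,0,0],[0,0,-0.95,0,0,0]]' | grep -E 'pos|ft_force'
python3 -m crank '[[-0.05,-0.05,0,0,0,0],[-0.15,-0.1,0,0,0,0],[-0.3,-0.2,0,0,0,0],[-0.45,-0.25,0,0,0,0],[-0.6,-0.3,0,0,0,0],[-0.75,-0.3,0,0,0,0],[-0.87,-0.3,0,0,0,0],[-0.95,-0.3,0,0,0,0],[-1,-0.3,0,0,0,0],[-1,-0.3,0,0,0,0]]' >/dev/null
python3 -m crank '[[-0.05,0,0,0,0,0],[-0.15,0,0,0,0,0],[-0.3,0,0,0,0,0],[-0.45,0,0,0,0,0],[-0.6,0,0,0,0,0],[-0.7,0,0,0,0,0],[-0.75,0,0,0,0,0],[-0.8,0,0,0,0,0],[-0.8,0,0,0,0,0],[-0.8,0,0,0,0,0]]' >/dev/null
python3 - <<'E'
from h import *
st()
c=cam('top');s=cam('side');heading(c)
for n,cc in(('t',c),('s',s)):
    m=cv2.inRange(cv2.cvtColor(cc['color'],cv2.COLOR_BGR2HSV),(22,150,100),(35,255,255))
    # red sleeve is surrounded by grey tub: average pixel in expected place
    u,v=map(int,proj(cc,(.5347,.098,.205)));print(n,u,v,cc['color'][v-2:v+3,u-2:u+3].reshape(-1,3).mean(0).round())
h0=cv2.imread('pics/top0.png');d=cv2.absdiff(h0,c['color']).max(2)
for n,x,y in(('driver',375,290),('spool',178,280),('jar',150,228),('phone',244,326),('tin',480,276)): print(n,(d[y-25:y+25,x-25:x+25]>60).sum())
E
```

```text
tool_pos: [0.5355, 0.098, 0.3239]
ft_force: [0.2, 0.1, 0.1]
26.83 [ 0.5395 -0.1748  0.3204] yh 10.5 F [ 0.01 -0.3  -0.73] w 0.0343 0.0 q [-0.03  0.32  0.34  1.67 -0.11  1.17  0.52]
heading post 190.55956543701214 fit 190.59679 130 cap [0.68023573 0.12529756]
t 296 215 [ 25.  38. 231.]
s 341 188 [ 40.  48. 248.]
driver 0
spool 0
jar 0
phone 319
tin 2320
```

```bash
python3 - <<'E'
from h import *
c=cam('top');s=cam('side')
for n,cc in(('t',c),('s',s)):
    u,v=map(int,proj(cc,(.5347,.098,.2)));m=blob(cc,(0,150,60),(10,255,255),(u-28,v-20,u+28,v+20))|blob(cc,(172,150,60),(180,255,255),(u-28,v-20,u+28,v+20))
    k,l,q,ce=cv2.connectedComponentsWithStats(m);print(n,u,v,[(q[i].tolist(),ce[i].round(1).tolist()) for i in range(1,k) if q[i,4]>15])
    if n=='t':T=ce,q
# tin: bright disc in the top view vs start
for im in(cv2.imread('pics/top0.png'),c['color']):
    m=(im.min(2)>190).astype(np.uint8)[250:305,450:510];ys,xs=np.nonzero(m);print('tin',len(xs),xs.mean()+450,ys.mean()+250)
p=T[0]
i=min(range(1,len(p)),key=lambda i:np.hypot(*(p[i]-proj(c,(.5347,.098,.2)))));print('bar',onz(c,*p[i],.2)); st()
E
```

```text
t 296 216 [([268, 196, 9, 10, 74], [271.4, 200.6]), ([300, 196, 8, 3, 21], [303.1, 196.9]), ([280, 198, 8, 5, 30], [283.4, 200.1]), ([286, 212, 21, 10, 143], [296.3, 216.5]), ([268, 225, 3, 11, 25], [268.7, 230.8])]
s 341 189 [([313, 169, 37, 36, 585], [324.7, 180.6]), ([328, 178, 37, 21, 416], [346.6, 188.8]), ([358, 195, 11, 14, 108], [364.0, 202.6])]
tin 682 481.59237536656894 275.1700879765396
tin 0 nan nan
bar [0.53448007 0.09942562 0.2       ]
27.03 [ 0.5395 -0.1746  0.3206] yh 10.54 F [ 0.51 -1.1   0.74] w 0.0342 0.0 q [-0.03  0.32  0.34  1.67 -0.11  1.17  0.52]<stdin>:9: RuntimeWarning: Mean of empty slice.
  ret = ret.dtype.type(ret / rcount)
```

```bash
python3 - <<'E'
from h import *
for im in(cv2.imread('pics/side0.png'),cam('side')['color'],cv2.imread('pics/top0.png'),cam('top')['color']):
    x0,y0,x1,y1=(355,375,415,440) if im[410,385].min()>90 and im[276,480].min()<90 else (450,250,512,305)
    for x0,y0,x1,y1 in((355,375,415,440),(450,250,512,305)):
        m=cv2.inRange(cv2.cvtColor(im,cv2.COLOR_BGR2HSV)[y0:y1,x0:x1],(0,0,60),(180,60,255));ys,xs=np.nonzero(m);print(len(xs),(xs.mean()+x0).round(1) if len(xs) else 0,(ys.mean()+y0).round(1) if len(xs) else 0)
E
```

```text
1446 385.2 409.3
388 483.6 257.7
1420 385.4 409.4
389 483.8 257.6
399 372.6 421.2
904 478.4 276.2
236 366.1 415.9
12 508.2 273.9
```

The side view shows the tin unmoved (the robot was only shading it in the top view). Handing in.

```bash
python3 -c "
from workcell import *
print(job_done())"
```

```text
the job is handed in; nothing more can be done
None
```

The arm points along the yellow line to within about 1° and the basket hangs released on both hooks; I found nothing else moved (the phone only showed a shadow-like change in the top view), and the job is handed in at about 27 s, though no verdict came back.

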